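# Load the spice mill and put it in fast forward

### The job

Get the spice mill ready to grind. Take the closed round-bottomed grinding jar out of its cork ring and stand it upright in the mill's drive ring, setting it down rather than dropping it. Only when the jar stands there on its own, move the gear lever through its H-shaped gate from slow reverse (left lane, near end) across the neutral slot to fast forward (right lane, far end), fully home, and let go; leave the other kitchen things where they are.

Things in the scene. Friction and masses are not known exactly. Their poses are not given: they have to be found in the camera images.
- spice_mill: The mill: a white low housing fixed to the worktop, 140 mm deep (its x), 300 mm wide (its y), its right half (gearbox) 72 mm high, its left half 52 mm. Origin: centre of its underside; its x axis points away from the operator (the far side), y to the operator's left, z up. On its left half stands the steel drive ring, on its right half lies the steel gate plate (8 mm thick) with the gear lever.
- drive_ring (a point): Centre of the drive ring's mouth, at the height of its flat rim, 78 mm left of the mill's origin and 80 mm above the worktop; axes as the mill's. The ring is an open steel ring, bore 64 mm, outside 90 mm, 28 mm high above the housing. The jar's round bottom rests on the edge of the bore and sinks 16 mm below the rim, so that its half-ball centre then lies 24 mm above this point.
- grinding_jar: The closed steel jar, 0.4 kg, 80 mm across, 110 mm high, with a half-ball bottom of 40 mm radius and a fixed dark lid with a round black knob on top. Origin: lowest point of the bottom, z axis up through the knob. The knob is 30 mm across from 87 to 109 mm above the origin; the lid beneath it is 81 mm across and its top is 79 mm above the origin. Weight low down: it stays upright in a ring.
- jar_heart (a point): Centre of the jar's half-ball bottom, on the jar's axis 40 mm above its lowest point.
- cork_ring: Loose cork ring on the worktop in which the jar starts, 94 mm outside, 54 mm bore, 26 mm high. Origin: centre of its underside.
- lever_knob (a point): Centre of the black ball knob (36 mm across) on top of the gear lever. The steel stem below it is 10 mm thick. The ball centre is 150 mm from the lever's pivot and moves on a ball-shaped surface round it; the knob reaches up to 174 mm above the worktop. Wall cupboards overhang the back of the worktop (from about x = 0.60 m, 0.46 m up): keep lifts here modest.
- lever_pivot (a point): The lever's pivot inside the housing, fixed to the mill 10 mm to the far side and 80 mm to the right of its origin, 6 mm above the worktop; axes as the mill's. With the two joint values c (lever_cross) and s (lever_shift) the ball centre lies from here at 150 mm x (sin s, cos s sin c, cos s cos c) along the mill's x, y, z.
- lever_cross (a joint): Sideways lean of the lever, rad: positive to the mill's left (+y), 0 in the middle of the neutral slot. The left lane (slow) lies at +0.21, the right lane (fast) at -0.21, each with about 0.02 of play. Stiff (about 1 N at the knob) and stays where it is left. In the lanes it can move only fore and aft.
- lever_shift (a joint): Fore and aft lean of the lever, rad: positive to the far side (+x of the mill). 0 in the neutral slot, +0.245 at the far end of a lane (forward), -0.245 at the near end (reverse). Stays where left. The lever crosses from lane to lane only within about 0.03 of 0, where the corners of the two tongues that part the lanes are rounded (3 mm). It starts in the left lane near the near end.
- fast_forward_end (a point): Where the centre of the ball knob lies when the lever is home at the far end of the right lane.
- spice_shaker: Bystander: small glass shaker, 44 x 44 x 90 mm, behind the work. Origin: centre of its underside.
- clip_jar: Bystander: clip-top storage jar with beans, 95 x 90 x 143 mm, behind the work. Origin: centre of its underside.
- teaspoon: Bystander: teaspoon with a red handle, 132 mm long, flat on the worktop behind the work. Origin: centre of its underside.
- notes: Bystander: note pad, 115 x 76 x 11 mm, flat on the worktop behind the work. Origin: centre of its underside.
There are look-alikes about, which are no part of the job. What is shaped like the grinding_jar but red is not meant.

How it is judged (in metres and radians):
On the way, in this order (a step that is already met when the one before it is completed fails the run):
1. the jar stands upright in the drive ring, let go, with the lever still out of fast forward (horizontal distance between jar_heart and drive_ring below 0.006 m and z of jar_heart in the frame of drive_ring between 0.018 and 0.03 m and angle between grinding_jar's own z axis and vertical below 0.14 rad and linear speed of grinding_jar below 0.03 m/s and contact force between the fingers and grinding_jar below 0.1 N), for 0.3 s.
2. the lever is home at the far end of the right lane (value of joint lever_shift above 0.205 rad and value of joint lever_cross below -0.15 rad), for 0.2 s.
At the end, for the whole second after the job is handed in: The jar stands at rest in the drive ring, its half-ball bottom seated on the ring's edge (centre within 6 mm of the ring's axis, at the seated height within 6 mm), upright within 8 degrees; the lever stands in the right lane within 0.04 rad of the far end; the lever is at rest (all of step 2 and horizontal distance between jar_heart and drive_ring below 0.006 m and z of jar_heart in the frame of drive_ring between 0.018 and 0.03 m and angle between grinding_jar's own z axis and vertical below 0.14 rad and linear speed of grinding_jar below 0.03 m/s and velocity of joint lever_shift below 0.05 rad/s); the robot touches nothing.
It fails at once if the jar falls freely for more than about a centimetre (linear speed of grinding_jar above 0.5 m/s and contact force between the fingers and grinding_jar below 0.05 N).
It fails at once if the lever is put in fast forward while the jar is not in the drive ring (value of joint lever_shift above 0.18 rad and value of joint lever_cross below -0.1 rad and distance between jar_heart and drive_ring above 0.05 m).
It fails at once if a bystander is shifted by more than 3 cm (distance of any of spice_shaker, clip_jar, teaspoon, notes from where it was at the start of the episode above 0.03 m).
It also fails if it takes over 54 s, if anything falls off the work surface, if the arm or the gripper's body presses on something with over 40 N, if the wrist force passes 120 N, or if a joint passes its speed limit or range.

### The arm

A 6-joint arm with a two-finger parallel gripper is mounted at the origin on a cart in front of the work surface, level with it; the furniture and walls round the work are solid. World frame = base frame: x ahead of the robot, y to its left, z up, the work surface at z = 0. Lengths are in mm, angles in rad, forces in N, time in s.
With the tool pointing down it reaches from about 350 to 925 mm from the base axis. Payload 6.4 kg.
Tool frame: the origin (TCP) lies at the very end of the fingers, on their centre line; the grasp point (between the pads) lies behind it (robot.grasp_offset is the z of the grasp point in the tool frame, in mm); z points along the fingers, y is the direction in which the jaws open and shut (so a half turn about z gives the same grasp; the last joint's range is limited). The gripper opens to 85 mm and grips with 20 to 120 N. Pads are 22 mm wide; open, the fingers measure 114 mm over their backs; the gripper's body (76 mm by 85 mm) begins 54 mm behind the grasp point. The pads swing forward as they close: fully open they stand 13 mm farther back than shut.
Start: joints at [0.994, 0.245, 1.558, -0, 1.339, -0.174], TCP at [254.796, 597.991, 231.29] pointing down, gripper open.
Joint ranges: [-3.13, 3.13], [-1.02, 2.26], [0.13, 2.54], [-0.95, 4.09], [0.21, 2.88], [-2.74, 2.74]. Speed limits (rad/s): [2.57, 2.57, 3.14, 3.14, 3.14, 3.14].

### API

Orientations are given as a unit quaternion [w, x, y, z].
In Python, from cell import monitor, eyes, finish_job, robot gives the robot as it stands. The module is installed in compiled form; this text tells all that it offers.
- The arm moves only by the shell command python3 -m pendant 'ROWS'. ROWS is text: rows parted by semicolons, each of 7 numbers parted by spaces: the finger opening in m, from 0 to 0.0854, then the shift along the tool's x, y, z in m, then the turn, a rotation vector about the tool's x, y, z in degrees. In form: grip tx ty tz rx ry rz; .... A call has exactly 5 rows; each row is the pose to reach, as a shift and turn from the pose measured when the call began, along the tool's axes at that moment; what a row does not reach only later rows make up. A row lasts 1/12 s, in which the tool goes at most 41.7 mm and 7.16 degrees, less where a joint would pass 70% of its speed; a pose out of reach is approached as far as the arm can. A call with a gripper value outside its range is refused whole. The fingers move at their own pace and stop on an object; the grip force is fixed at half the most. Time passes only in rows, so rows that repeat a pose let the fingers close, or fill a call up. It gives the time, the measured TCP pose, the force and the opening at its end, in the units of the state.
- monitor.observe(): the state, without advancing time (a new reading comes with each control period).
- eyes.grab_frame(name): name is "side" or "top" or "wrist"; returns (picture, depth): 400x640x3 uint8, blue, green, red; 400x640 float32, mm along the optical axis (not along the pixel's ray), 0 where there is no reading.
- eyes.get_calibration(name): a dict with "fx", "fy", "cx", "cy" (pixels), "camera_from_world" (4x4, takes a point from world to camera coordinates). Camera axes: x right, y up, looking along -z (the intrinsics and any distortion apply to the point x, -y, -z); pixel columns grow to the right and rows downward; lengths in mm; the calibration is good to about 2 mm. A picture is of the moment at which its call begins: read the wrist's pose just before it. get_calibration takes no time and is no camera call; for the wrist camera it gives the pose at the moment of the call.
- finish_job(): hands the job in, once; it reports no verdict.
The state is a dict: "clock": time; "joint_pos": joint angles; "dq": joint speeds; "tau": joint torques, N m; "eef_pos": TCP position; "ee_rot": TCP orientation; "ft_force": force on the tool from outside, world axes, zero at the start; "wrist_torque": the same for the moment, N m; "gripper_width": opening from 0.0 (shut) to 1.0 (fully open).
Only numpy, scipy, OpenCV 4.12 (cv2) and the standard library are available. Lean on these libraries where they do the work, as an engineer would, in place of code of your own. Each camera call takes 0.05 s, during which the arm holds its last target. There are 200 camera calls.

## Working session

There is one attempt and no reset: what is moved stays moved. The work goes in short steps, Python scripts to look and compute and a shell command to move; the robot and the scene stay as the last step left them, time stands still between calls to the robot, and variables do not carry over. Pictures are saved under pics/ and viewed, about 8 in all and at most 12, crops included, and the job is handed in when it is done.

```bash
mkdir -p pics
cat > h.py <<'E'
import numpy as np, cv2
from cell import monitor, eyes, robot
from scipy.spatial.transform import Rotation as R
def grab(n,fn=None):
    c=eyes.get_calibration(n); p,d=eyes.grab_frame(n)
    if fn: cv2.imwrite('pics/'+fn,p); np.savez('pics/'+fn+'.npz',p=p,d=d,T=np.array(c['camera_from_world']),k=[c['fx'],c['fy'],c['cx'],c['cy']])
    return p,d,c
def load(fn):
    z=np.load('pics/'+fn+'.npz'); k=z['k']
    return z['p'],z['d'],dict(fx=k[0],fy=k[1],cx=k[2],cy=k[3],camera_from_world=z['T'])
def cloud(d,c):
    v,u=np.mgrid[:d.shape[0],:d.shape[1]]
    P=np.stack([(u-c['cx'])/c['fx']*d,-(v-c['cy'])/c['fy']*d,-d,np.ones_like(d)],-1)
    return (P@np.linalg.inv(np.array(c['camera_from_world'])).T)[...,:3]
def onplane(u,v,z,c):
    T=np.linalg.inv(np.array(c['camera_from_world']))
    r=T[:3,:3]@np.array([(u-c['cx'])/c['fx'],-(v-c['cy'])/c['fy'],-1]); o=T[:3,3]
    return o+r*(z-o[2])/r[2]
def st():
    s=monitor.observe(); q=s['ee_rot']; M=R.from_quat([q[1],q[2],q[3],q[0]])
    return s,np.array(s['eef_pos']),M
def togo(target,yaw=None):
    "tool-frame shift in m to world target (mm)"
    s,p,M=st(); return M.inv().apply(np.array(target)-p)/1000
E
python3 - <<'E'
from h import *
s,p,M=st(); print(s['clock'],p,M.as_matrix().round(3),s['gripper_width'],robot.grasp_offset)
for n in('top','side'):
    pp,d,c=grab(n,n+'0.png'); print(n,{k:c[k] for k in c})
E
```

```text
0.0 [254.47625923 597.50788401 230.18705546] [[-0.92   0.392 -0.001]
 [ 0.392  0.92  -0.002]
 [ 0.    -0.002 -1.   ]] 1.0010825392655776 -18.700000000000003
top {'fx': 364.7644135224355, 'fy': 364.7644135224355, 'cx': 326.50868179309845, 'cy': 200.9339924506782, 'camera_from_world': array([[-2.33702682e-02, -9.99704550e-01, -6.68161756e-03,
         4.59729575e+01],
       [ 9.85916950e-01, -2.41539685e-02,  1.65482183e-01,
        -5.81937462e+02],
       [-1.65594678e-01, -2.72015702e-03,  9.86190146e-01,
        -1.15562357e+03],
       [ 0.00000000e+00,  0.00000000e+00,  0.00000000e+00,
         1.00000000e+00]])}
side {'fx': 388.21980656624254, 'fy': 388.21980656624254, 'cx': 315.7219267079065, 'cy': 204.9786328617937, 'camera_from_world': array([[ 8.44096985e-01, -5.35707375e-01,  2.27571793e-02,
        -4.58766918e+02],
       [ 2.03056099e-01,  3.58653850e-01,  9.11117795e-01,
        -2.15140662e+02],
       [-4.96254472e-01, -7.64450800e-01,  4.11517283e-01,
        -8.83551560e+02],
       [ 0.00000000e+00,  0.00000000e+00,  0.00000000e+00,
         1.00000000e+00]])}
```

View pics/top0.png

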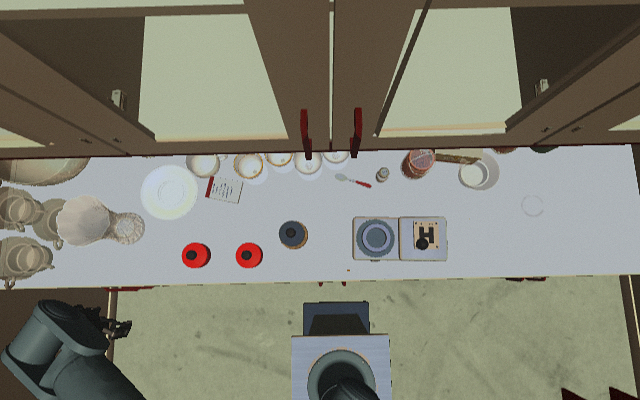

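View pics/side0.png

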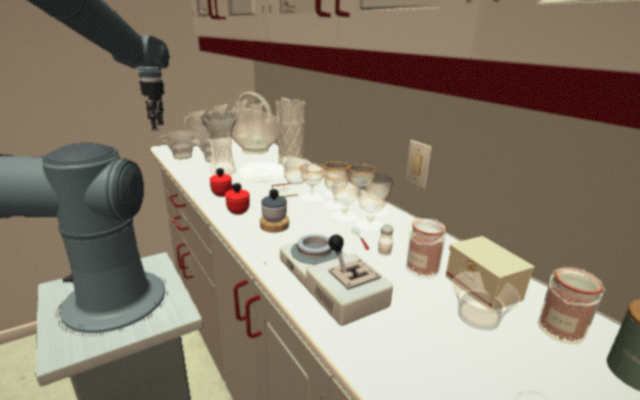

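The top view shows look-alikes: red jars at (196,255) and (249,255), and the steel-grey jar in cork at (293,234). I choose the grey one. The ring is near (376,238) and the lever ball near (422,243).

Run:
```python
from h import *
pp,d,c=load('top0.png'); P=cloud(d,c)
big=cv2.resize(pp[205:275,265:460],None,fx=4,fy=4,interpolation=cv2.INTER_CUBIC)
ps,ds,cs=load('side0.png'); b2=cv2.resize(ps[175:325,240:400],None,fx=3.4,fy=3.4,interpolation=cv2.INTER_CUBIC)
out=np.zeros((280+300,780,3),np.uint8); out[:280]=big
b2=cv2.resize(b2,(320,300)); out[280:,:320]=b2
cv2.imwrite('pics/crop0.png',out)
for u,v in((293,234),(290,236),(376,238),(376,222),(422,243),(440,225),(280,260),(358,255),(390,256),(358,220)): print((u,v),P[v,u].round(1))
X=P[205:275,265:460].reshape(-1,3)
# mill footprint: top surfaces 47..57 left and 67..85 right
for lo,hi,n in((47,57,'left'),(66,86,'right'),(76,84,'80'),(47,90,'all')):
    m=(P[...,2]>lo)&(P[...,2]<hi); m[:205]=0;m[275:]=0;m[:,:335]=0;m[:,460:]=0
    q=P[m][:,:2].astype(np.float32); r=cv2.minAreaRect(q); print(n,len(q),r)
hsv=cv2.cvtColor(pp,cv2.COLOR_BGR2HSV)
for n,(u,v,z) in dict(jar=(293,234,113),ball=(422,243,150)).items():
    k=(pp.max(2)<50).astype(np.uint8); k[:205]=0;k[275:]=0
    N,L,S,C=cv2.connectedComponentsWithStats(k)
    for i in range(1,N):
        if S[i,4]>8 and np.hypot(*(C[i]-[u,v]))<15: print(n,S[i],C[i],onplane(*C[i],z,c))
```

```text
(293, 234) [470.6 136.3 123.7]
(290, 236) [464.9 145.8 120.8]
(376, 238) [ 456.7 -124.7   55.1]
(376, 222) [ 507.8 -126.3   61.2]
(422, 243) [ 432.3 -244.8  161.1]
(440, 225) [ 492.4 -329.6   68.8]
(280, 260) [394.4 192.8  -1.6]
(358, 255) [403.8 -64.8  54. ]
(390, 256) [ 398.3 -167.4   51.7]
(358, 220) [516.8 -69.2  52. ]
left 1085 ((455.3901062011719, -191.1979522705078), (281.123779296875, 137.3009033203125), 87.62199401855469)
right 2235 ((456.09320068359375, -212.53062438964844), (270.8353576660156, 137.0225830078125), 88.5080337524414)
80 729 ((455.35711669921875, -206.76910400390625), (259.3680725097656, 116.76434326171875), 88.659423828125)
all 3840 ((455.88409423828125, -200.01466369628906), (298.39068603515625, 140.7961883544922), 88.24430847167969)
jar [286 228  10  10  66] [290.27272727 232.16666667] [477.27071489 145.72765197 113.        ]
ball [416 228  18  22 224] [424.36607143 238.625     ] [ 445.54259804 -255.46400978  150.        ]
```

View pics/crop0.png

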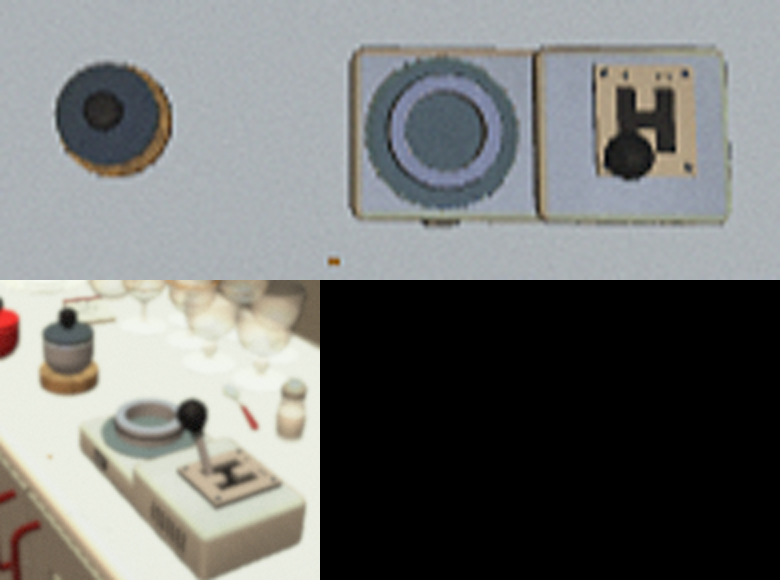

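The crop confirms it: grey steel jar with black knob in cork at (291,233), ring at about (374,238), lever ball at the left-near corner of the H.

```bash
python3 -m pendant '0.085 -.031 -.027 0 0 0 7;0.085 -.062 -.054 0 0 0 14;0.085 -.093 -.081 0 0 0 21;0.085 -.124 -.108 0 0 0 28;0.085 -.155 -.135 0 0 0 35'
python3 - <<'E'
from h import *
pp,d,c=load('top0.png')
print('jar',onplane(290.75,232.75,122,c),'ring',onplane(374.3,237.8,80,c))
m=(cv2.inRange(pp,(150,0,0),(255,255,255)))
s,p,M=st(); print(p,np.degrees(np.arctan2(M.as_matrix()[1,1],M.as_matrix()[0,1])),togo([440,142,230]))
E
```

```text
clock: 0.52
eef_pos: [344.2, 410.8, 229.9]
ee_rot: [-0.0, 0.488, 0.873, -0.001]
ft_force: [0.1, 0.4, 0.8]
gripper_width: 0.994
jar [474.70257781 143.34421681 122.        ] ring [ 455.8924151  -116.17254554   80.        ]
[344.24521507 410.76224181 229.9407834 ] 31.617819024084827 [-0.27906756 -0.05935747  0.00033499]
```

```bash
python3 -m pendant '0.085 -.040 -.004 0 0 0 6.7;0.085 -.080 -.008 0 0 0 13.4;0.085 -.120 -.012 0 0 0 20;0.085 -.160 -.016 0 0 0 26.7;0.085 -.200 -.020 0 0 0 33.4'
python3 - <<'E'
from h import *
s,p,M=st(); print(p,np.degrees(np.arctan2(M.as_matrix()[1,1],M.as_matrix()[0,1])),togo([474,143,230]))
E
```

```text
clock: 0.93
eef_pos: [432.2, 228.1, 229.9]
ee_rot: [0.0, 0.72, 0.694, -0.001]
ft_force: [-0.2, -0.5, 0.6]
gripper_width: 0.994
[432.2215797  228.06655419 229.9198265 ] -2.1051712664147626 [-8.34745954e-02  4.48748582e-02  2.23941073e-05]
```

```bash
python3 -m pendant '0.085 -.033 .018 0 0 0 0;0.085 -.066 .036 0 0 0 0;0.085 -.083 .045 0 0 0 0;0.085 -.083 .045 0 0 0 0;0.085 -.083 .045 0 0 0 0'
python3 - <<'E'
from h import *
pp,d,c=grab('wrist','w1.png'); P=cloud(d,c); s,p,M=st(); print(p)
Z=P[...,2]; 
for lo,hi in((118,130),(88,105),(15,30)):
    m=((Z>lo)&(Z<hi)&(d>0)); v,u=np.nonzero(m); print(lo,len(u),P[m].mean(0) if len(u) else '',(u.mean(),v.mean()) if len(u) else '',cv2.minEnclosingCircle(P[m][:,:2].astype(np.float32)) if len(u) else '')
E
```

```text
clock: 1.35
eef_pos: [474.1, 142.8, 229.6]
ee_rot: [-0.0, 0.721, 0.693, -0.002]
ft_force: [-0.2, 0.6, -0.2]
gripper_width: 0.992
[473.7220766  143.66402942 229.58129151]
118 4041 [663.19543548 119.70164334 121.19006195] (np.float64(536.8406335065578), np.float64(209.0007423904974)) ((645.1802978515625, 98.55876922607422), 189.16409301757812)
88 12338 [635.45974347 139.44814252  94.96072409] (np.float64(493.06232776787164), np.float64(181.59880045388232)) ((589.3858642578125, 128.95494079589844), 249.90603637695312)
15 3369 [347.40152506  32.71907298  22.2911258 ] (np.float64(234.13713268032058), np.float64(255.4731374295043)) ((469.0663757324219, -114.11778259277344), 458.7267761230469)
```

View pics/w1.png

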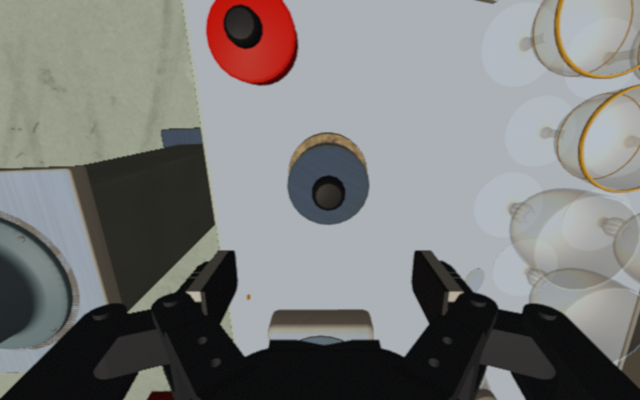

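Wrist view: lid circle centred at about (328,184), knob at (328,194), cork behind, fingers at both sides. The red jar is at (250,35), well off.

Run:
```python
from h import *
pp,d,c=load('w1.png'); P=cloud(d,c)
sub=np.zeros(d.shape,bool); sub[125:230,280:378]=1
Z=P[...,2]
for lo,hi in((118,130),(88,105),(15,30)):
    m=sub&(Z>lo)&(Z<hi); q=P[m]; print(lo,len(q),q.mean(0),cv2.minEnclosingCircle(q[:,:2].astype(np.float32)))
g=cv2.cvtColor(pp,cv2.COLOR_BGR2GRAY)
k=((g<60)&sub).astype(np.uint8); N,L,S,C=cv2.connectedComponentsWithStats(k); i=1+S[1:,4].argmax(); print(S[i],C[i],onplane(*C[i],118,c))
hs=cv2.cvtColor(pp,cv2.COLOR_BGR2HSV)[180,300]; print(pp[180,300],pp[140,328],pp[250,328])
k=((g<125)&sub).astype(np.uint8); cs,_=cv2.findContours(k,0,1); cc=max(cs,key=cv2.contourArea); e=cv2.minEnclosingCircle(cc); print(e,onplane(*e[0],93,c), cv2.fitEllipse(cc))
```

```text
118 844 [477.50390603 146.92170767 122.44596825] ((477.4132385253906, 145.61952209472656), 14.938050270080566)
88 4048 [477.52431236 149.29132792  91.46925983] ((477.44586181640625, 145.82244873046875), 40.17767333984375)
15 730 [477.73014039 178.29128284  24.99799267] ((478.2796630859375, 151.5265350341797), 46.13685607910156)
[312 175  34  36 967] [328.29369183 192.63702172] [477.35854946 147.02259021 118.        ]
[91 76 66] [ 77 109 130] [180 176 170]
((327.0, 178.0), 46.173683166503906) [476.65090296 154.81698642  93.        ] ((327.64154052734375, 179.9269256591797), (79.9181137084961, 90.47579956054688), 175.95730590820312)
```

```bash
python3 -m pendant '0.085 .002 .003 .04 0 0 0;0.085 .002 .003 .08 0 0 0;0.085 .002 .003 .11 0 0 0;0.085 .002 .003 .13 0 0 0;0.085 .002 .003 .13 0 0 0'
python3 -m pendant '0.06 0 0 0 0 0 0;0.05 0 0 0 0 0 0;0.04 0 0 0 0 0 0;0.03 0 0 0 0 0 0;0.02 0 0 0 0 0 0'
python3 -m pendant '0.01 0 0 0 0 0 0;0.01 0 0 0 0 0 0;0.01 0 0 0 0 0 0;0.01 0 0 0 0 0 0;0.01 0 0 0 0 0 0'
```

```text
clock: 1.82
eef_pos: [471.7, 146.5, 94.5]
ee_rot: [-0.004, 0.719, 0.695, -0.006]
ft_force: [-1.1, 0.3, -0.5]
gripper_width: 0.996
clock: 2.23
eef_pos: [473.7, 146.7, 96.6]
ee_rot: [-0.002, 0.719, 0.695, -0.003]
ft_force: [-0.3, 0.4, 3.7]
gripper_width: 0.332
clock: 2.65
eef_pos: [473.9, 146.6, 96.7]
ee_rot: [-0.002, 0.719, 0.695, -0.003]
ft_force: [1.0, 0.2, -0.6]
gripper_width: 0.332
```

```bash
python3 -m pendant '0.01 0 0 -.01 0 0 0;0.01 0 0 -.03 0 0 0;0.01 0 0 -.06 0 0 0;0.01 0 0 -.09 0 0 0;0.01 0 0 -.11 0 0 0'
python3 -m pendant '0.01 0 0 -.01 0 0 0;0.01 0 0 -.01 0 0 0;0.01 0 0 -.01 0 0 0;0.01 0 0 -.01 0 0 0;0.01 0 0 -.01 0 0 0'
python3 - <<'E'
from h import *
s,p,M=st(); print(p,s['ft_force'])
print(togo([457,-118,217]))
grab('top','top1.png')
E
```

```text
clock: 3.07
eef_pos: [475.0, 146.9, 209.6]
ee_rot: [-0.001, 0.719, 0.695, -0.003]
ft_force: [0.1, 0.4, -3.2]
gripper_width: 0.331
clock: 3.48
eef_pos: [473.8, 146.8, 217.4]
ee_rot: [-0.003, 0.719, 0.695, -0.004]
ft_force: [-0.3, -0.4, -4.2]
gripper_width: 0.331
[473.76885827 146.81805778 217.356111  ] [-0.30834873 -0.3512957  -4.23019487]
[-0.2652397  -0.00753098  0.00105321]
```

Run:
```python
from h import *
from scipy.optimize import least_squares
pp,d,c=load('top0.png'); P=cloud(d,c)
hsv=cv2.cvtColor(pp,cv2.COLOR_BGR2HSV)
# mean heights for calib check
sub=np.zeros(d.shape,bool); sub[212:264,354:398]=1
q=P[sub]; print(np.histogram(q[:,2],bins=range(44,92,4)))
m=sub&(P[...,2]>74); q=P[m]; print(len(q),q.mean(0),cv2.minEnclosingCircle(q[:,:2].astype(np.float32)))
f=least_squares(lambda a:np.hypot(q[:,0]-a[0],q[:,1]-a[1])-38.5,[456,-120],loss='soft_l1').x; print('ring fit',f)
# rim annulus by colour (side view too)
for n in('top0.png','side0.png'):
    pp,d,c=load(n); P=cloud(d,c)
    m=(P[...,2]>74)&(P[...,2]<88)&(P[...,0]>390)&(P[...,0]<520)&(P[...,1]>-172)&(P[...,1]<-65); q=P[m]
    print(n,len(q),q.mean(0) if len(q) else 0, least_squares(lambda a:np.hypot(q[:,0]-a[0],q[:,1]-a[1])-38.5,[456,-120],loss='soft_l1').x)
    m=(P[...,2]>47)&(P[...,2]<90)&(P[...,0]>350)&(P[...,0]<560)&(P[...,1]>-380)&(P[...,1]<-20); print(cv2.minAreaRect(P[m][:,:2].astype(np.float32)))
# jar now, top1
pp,d,c=load('top1.png'); P=cloud(d,c)
m=(P[...,2]>150)&(P[...,2]<300)&(P[...,0]>380)&(P[...,0]<560)&(P[...,1]>60)&(P[...,1]<230); print(m.sum())
```

```text
(array([ 79, 371, 491, 444, 109,   7,  19,  37, 162, 128,   7]), array([44, 48, 52, 56, 60, 64, 68, 72, 76, 80, 84, 88]))
332 [ 456.54322437 -117.22730259  110.75495235] ((431.6781005859375, -66.35768127441406), 106.6451187133789)
ring fit [ 458.86546372 -120.60372784]
top0.png 323 [ 458.57984162 -121.29505462   79.39379524] [ 459.01447609 -120.93369683]
((455.88409423828125, -200.01466369628906), (298.39068603515625, 140.7961883544922), 88.24430847167969)
side0.png 339 [ 453.22036857 -124.8886722    79.5579061 ] [ 456.45505472 -126.11013141]
((455.0992431640625, -203.02188110351562), (298.87176513671875, 140.45819091796875), 87.7428207397461)
47
```

```bash
python3 - <<'E'
from h import *
from scipy.optimize import least_squares
for n in('top0.png','side0.png'):
    pp,d,c=load(n); P=cloud(d,c)
    b=(P[...,0]>410)&(P[...,0]<540)&(P[...,1]>85)&(P[...,1]<200)
    for lo,hi,r in((100,130,15),(84,98,40)):
        q=P[b&(P[...,2]>lo)&(P[...,2]<hi)]; print(n,lo,len(q),q.mean(0),cv2.minEnclosingCircle(q[:,:2].astype(np.float32)))
E
python3 -m pendant '0.01 -.03 -.001 0 0 0 0;0.01 -.065 -.002 0 0 0 0;0.01 -.10 -.003 0 0 0 0;0.01 -.13 -.004 0 0 0 0;0.01 -.15 -.004 0 0 0 0'
python3 - <<'E'
from h import *
print(togo([458,-119,217]))
E
```

```text
top0.png 100 75 [477.45596346 144.36821544 122.18714604] ((477.8849182128906, 144.9143829345703), 14.774163246154785)
top0.png 84 435 [477.24582039 144.88862956  91.70456253] ((478.0032653808594, 145.63909912109375), 40.34212112426758)
side0.png 100 83 [475.3869902  137.67410447 117.35700203] ((477.1643981933594, 140.57229614257812), 14.809561729431152)
side0.png 84 237 [472.25938649 131.65040122  92.48457177] ((477.20831298828125, 141.6808624267578), 40.226863861083984)
clock: 3.95
eef_pos: [463.8, -5.1, 216.8]
ee_rot: [-0.003, 0.72, 0.694, -0.005]
ft_force: [0.7, 0.8, -3.4]
gripper_width: 0.329
[-0.11402974 -0.00166196  0.00016762]
```

```bash
python3 -m pendant '0.01 -.03 0 0 0 0 0;0.01 -.065 -.001 0 0 0 0;0.01 -.095 -.001 0 0 0 0;0.01 -.112 -.002 0 0 0 0;0.01 -.114 -.002 0 0 0 0'
python3 - <<'E'
from h import *
pp,d,c=grab('side','side2.png'); P=cloud(d,c); s,p,M=st(); print(p,M.as_matrix().round(3)[:,2])
b=(np.abs(P[...,0]-p[0])<60)&(np.abs(P[...,1]-p[1])<60)
ze=p[2]-96.7+15.5
print('jar origin z',ze)
from scipy.optimize import least_squares
q=P[b&(P[...,2]>ze+15)&(P[...,2]<ze+65)]; print(len(q))
# jar body: cylinder above half-ball centre, sphere below
f=least_squares(lambda a:np.where(q[:,2]>a[2],np.hypot(q[:,0]-a[0],q[:,1]-a[1]),np.linalg.norm(q-a,axis=1))-40,[p[0],p[1],ze+40],loss='soft_l1'); print(f.x,np.abs(f.fun).mean())
cv2.imwrite('pics/side2c.png',cv2.resize(pp[130:320,220:400],None,fx=3,fy=3))
E
```

```text
clock: 4.37
eef_pos: [457.0, -121.6, 216.2]
ee_rot: [-0.004, 0.721, 0.693, -0.006]
ft_force: [-0.2, 0.3, -3.2]
gripper_width: 0.33
[ 457.05323621 -120.35304276  216.16813904] [-0.013 -0.001 -1.   ]
jar origin z 134.9681390360101
529
[ 459.50864203 -121.35076814  176.96078049] 0.8688838993073802
```

View pics/side2c.png

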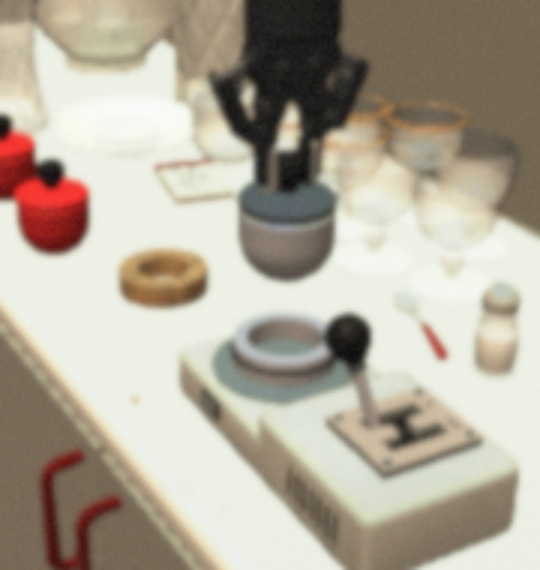

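The jar hangs upright above the ring, and the lever is untouched. I'll fit the ring's outer wall in the same side view so both share one calibration bias.

Run:
```python
from h import *
from scipy.optimize import least_squares
for n in('side2.png','side0.png'):
    pp,d,c=load(n); P=cloud(d,c)
    b=(np.hypot(P[...,0]-458,P[...,1]+123)<56)
    q=P[b&(P[...,2]>58)&(P[...,2]<90)&(P[...,2]<88)]
    top=q[q[:,2]>76]; 
    print(n,len(q),len(top),'z top',np.median(top[:,2]))
    def res(a,q=q):
        r=np.hypot(q[:,0]-a[0],q[:,1]-a[1]); z=q[:,2]-a[2]
        # signed dist to annular box 32..45, top z=0
        dx=np.maximum(np.abs(r-38.5)-6.5,-50); 
        return np.where((dx>0)&(z>0),np.hypot(dx,z),np.maximum(dx,z))
    f=least_squares(res,[458,-123,80],loss='soft_l1'); print(f.x,np.abs(f.fun).mean())
pp,d,c=load('side0.png'); P=cloud(d,c)
q=P[(np.hypot(P[...,0]-477,P[...,1]-145)<50)&(P[...,2]>35)&(P[...,2]<85)]
f=least_squares(lambda a:np.where(q[:,2]>a[2],np.hypot(q[:,0]-a[0],q[:,1]-a[1]),np.linalg.norm(q-a,axis=1))-40,[477,145,55],loss='soft_l1'); print('jar0',f.x,np.abs(f.fun).mean())
```

```text
side2.png 855 297 z top 80.71644269666729
[ 459.04434868 -122.88238784   81.14851861] 2.5185949147022226
side0.png 853 298 z top 80.57801785832206
[ 459.06941834 -122.76225783   81.09463118] 2.531632212470649
jar0 [479.18286736 145.68187759  57.28596781] 1.163701234501191
```

```bash
python3 -m pendant '0.01 -.001 0 .015 0 0 0;0.01 -.0015 .0005 .035 0 0 0;0.01 -.0015 .0005 .052 0 0 0;0.01 -.0015 .0005 .060 0 0 0;0.01 -.0015 .0005 .060 0 0 0'
python3 -m pendant '0.01 0 0 .001 0 0 0;0.01 0 0 .002 0 0 0;0.01 0 0 .003 0 0 0;0.01 0 0 .004 0 0 0;0.01 0 0 .004 0 0 0'
python3 - <<'E'
from h import *
from scipy.optimize import least_squares
pp,d,c=grab('side','side3.png'); P=cloud(d,c); s,p,M=st(); print(p,s['ft_force'])
q=P[(np.hypot(P[...,0]-p[0],P[...,1]-p[1])<50)&(P[...,2]>p[2]-55)&(P[...,2]<p[2]-15)]; q=q[q[:,2]>84]
f=least_squares(lambda a:np.where(q[:,2]>a[2],np.hypot(q[:,0]-a[0],q[:,1]-a[1]),np.linalg.norm(q-a,axis=1))-40,[458,-122,115],loss='soft_l1'); print('jar',f.x,np.abs(f.fun).mean())
E
```

```text
clock: 4.83
eef_pos: [455.0, -120.3, 153.4]
ee_rot: [-0.007, 0.721, 0.693, -0.006]
ft_force: [-0.3, -0.3, -2.9]
gripper_width: 0.336
clock: 5.25
eef_pos: [455.2, -120.4, 149.9]
ee_rot: [-0.006, 0.721, 0.693, -0.006]
ft_force: [-0.1, -0.6, -4.0]
gripper_width: 0.331
[ 455.18763698 -120.37795836  149.85413896] [ 0.44155733 -0.35699482 -3.66623078]
jar [ 457.71928806 -119.91016111  110.45756703] 0.9201300104168253
```

```bash
python3 -m pendant '0.01 -.0015 .001 0 0 0 0;0.01 -.003 .0015 .001 0 0 0;0.01 -.003 .0015 .002 0 0 0;0.01 -.003 .0015 .003 0 0 0;0.01 -.003 .0015 .003 0 0 0'
python3 -m pendant '0.01 0 0 .0003 0 0 0;0.01 0 0 .0006 0 0 0;0.01 0 0 .001 0 0 0;0.01 0 0 .0015 0 0 0;0.01 0 0 .0015 0 0 0'
python3 - <<'E'
from h import *
from scipy.optimize import least_squares
pp,d,c=grab('side','side4.png'); P=cloud(d,c); s,p,M=st(); print(p,s['ft_force'])
q=P[(np.hypot(P[...,0]-p[0],P[...,1]-p[1])<50)&(P[...,2]>86)&(P[...,2]<p[2]-15)]
f=least_squares(lambda a:np.where(q[:,2]>a[2],np.hypot(q[:,0]-a[0],q[:,1]-a[1]),np.linalg.norm(q-a,axis=1))-40,[458,-122,115],loss='soft_l1'); print('jar',f.x,np.abs(f.fun).mean())
E
```

```text
clock: 5.72
eef_pos: [456.3, -123.4, 146.5]
ee_rot: [-0.007, 0.721, 0.693, -0.006]
ft_force: [-0.6, -0.3, -4.0]
gripper_width: 0.33
clock: 6.13
eef_pos: [456.7, -123.4, 145.4]
ee_rot: [-0.006, 0.721, 0.693, -0.006]
ft_force: [0.8, 1.0, -1.8]
gripper_width: 0.335
[ 456.67824401 -123.37562299  145.38038299] [ 1.57680514  1.09997583 -0.37781052]
jar [ 459.34036708 -122.95624934  106.78062752] 0.8638562109285468
```

```bash
python3 -m pendant '0.01 0 0 .0004 0 0 0;0.01 0 0 .0008 0 0 0;0.01 0 0 .0008 0 0 0;0.01 0 0 .0008 0 0 0;0.01 0 0 .0008 0 0 0'
```

```text
clock: 6.6
eef_pos: [457.0, -123.4, 145.0]
ee_rot: [-0.006, 0.721, 0.693, -0.005]
ft_force: [0.0, 1.8, 2.0]
gripper_width: 0.331
```

```bash
python3 -m pendant '0.034 0 0 0 0 0 0;0.04 0 0 0 0 0 0;0.05 0 0 0 0 0 0;0.06 0 0 0 0 0 0;0.06 0 0 0 0 0 0'
python3 -m pendant '0.06 0 0 -.02 0 0 0;0.06 0 0 -.05 0 0 0;0.06 0 0 -.08 0 0 0;0.06 0 0 -.08 0 0 0;0.06 0 0 -.08 0 0 0'
python3 - <<'E'
from h import *
from scipy.optimize import least_squares
pp,d,c=grab('side','side5.png'); P=cloud(d,c); s,p,M=st(); print(p,M.as_matrix().round(4),s['ft_force'])
q=P[(np.hypot(P[...,0]-459,P[...,1]+123)<50)&(P[...,2]>86)&(P[...,2]<130)]
f=least_squares(lambda a:np.where(q[:,2]>a[2],np.hypot(q[:,0]-a[0],q[:,1]-a[1]),np.linalg.norm(q-a,axis=1))-40,[458,-122,115],loss='soft_l1'); print('jar',f.x,np.abs(f.fun).mean())
# lever ball in side & top
g,dt,ct=grab('top','top5.png'); 
for n in('side5.png','top5.png'):
    pp,d,c=load(n); P=cloud(d,c)
    q=P[(np.hypot(P[...,0]-428,P[...,1]+249)<35)&(P[...,2]>138)&(P[...,2]<185)]
    f=least_squares(lambda a:np.linalg.norm(q-a,axis=1)-18,[428,-249,148],loss='soft_l1'); print(n,len(q),'ball',f.x,np.abs(f.fun).mean())
cv2.imwrite('pics/side5c.png',cv2.resize(load('side5.png')[0][130:320,220:400],None,fx=2.5,fy=2.5))
E
```

```text
clock: 7.02
eef_pos: [456.9, -123.5, 144.9]
ee_rot: [-0.006, 0.721, 0.693, -0.006]
ft_force: [0.2, -0.0, 0.5]
gripper_width: 0.703
clock: 7.43
eef_pos: [459.3, -124.2, 226.9]
ee_rot: [-0.004, 0.721, 0.693, -0.005]
ft_force: [-0.2, 0.3, -0.1]
gripper_width: 0.704
[ 458.28339604 -123.69141298  225.03924758] [[ 3.880e-02  9.991e-01 -1.590e-02]
 [ 9.992e-01 -3.880e-02  8.000e-04]
 [ 1.000e-04 -1.590e-02 -9.999e-01]] [ 0.3360605  -0.62383256 -1.10100882]
jar [ 459.65348947 -121.72369496  105.08520576] 0.8915393341885834
side5.png 210 ball [ 433.182634   -247.77675928  149.95131324] 0.7817417637194228
top5.png 8 ball [ 433.90994059 -246.76629411  150.96885816] 0.15265810701383042
```

View pics/side5c.png

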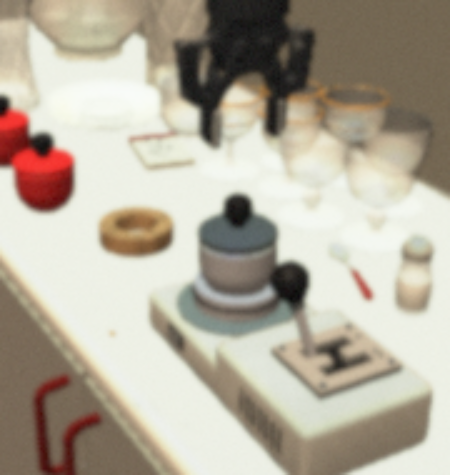

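Jar is seated upright in the ring (fitted centre z 105.1, i.e. 24 mm above the fitted rim) and let go; the lever is still at left-near. Now above the lever ball.

```bash
python3 -m pendant '0.07 -.035 -.007 0 -.3 0 0;0.07 -.075 -.014 0 -.6 0 0;0.07 -.11 -.021 0 -.9 0 0;0.07 -.125 -.023 0 -.9 0 0;0.07 -.125 -.023 0 -.9 0 0'
python3 - <<'E'
from h import *
from scipy.optimize import least_squares
pp,d,c=grab('wrist','w6.png'); P=cloud(d,c); s,p,M=st(); print(p,M.as_matrix().round(4)[:,2])
q=P[(np.hypot(P[...,0]-432,P[...,1]+248)<35)&(P[...,2]>138)&(P[...,2]<185)]
f=least_squares(lambda a:np.linalg.norm(q-a,axis=1)-18,[432,-248,148],loss='soft_l1'); print(len(q),'ball',f.x,np.abs(f.fun).mean())
print(togo([431,-248.3,130]))
E
```

```text
clock: 7.95
eef_pos: [428.4, -249.5, 222.4]
ee_rot: [-0.003, 0.722, 0.692, -0.001]
ft_force: [-0.2, 0.3, -0.3]
gripper_width: 0.82
[ 428.77442286 -247.89594721  222.34833248] [-0.0047  0.0039 -1.    ]
1712 ball [ 431.8047593  -247.59680115  148.10033078] 0.37699155850963156
[-0.0006484   0.00268856  0.09233462]
```

Wrist fit agrees with the side view. Descend and grip the ball.

```bash
python3 -m pendant '0.07 0 .002 .03 0 0 0;0.07 0 .002 .06 0 0 0;0.07 0 .002 .085 0 0 0;0.07 0 .002 .091 0 0 0;0.07 0 .002 .091 0 0 0'
python3 -m pendant '0.055 0 0 0 0 0 0;0.045 0 0 0 0 0 0;0.038 0 0 0 0 0 0;0.02 0 0 0 0 0 0;0.02 0 0 0 0 0 0'
python3 - <<'E'
from h import *
s,p,M=st(); print(p,M.as_matrix().round(4),s['ft_force'],s['gripper_width'])
print(togo([462.5,-250.3,134]))
E
```

```text
clock: 8.42
eef_pos: [429.0, -245.1, 128.6]
ee_rot: [-0.006, 0.721, 0.693, -0.0]
ft_force: [0.6, 0.4, 0.5]
gripper_width: 0.82
clock: 8.83
eef_pos: [430.0, -245.7, 130.5]
ee_rot: [-0.005, 0.721, 0.693, -0.0]
ft_force: [-0.1, 3.0, 6.8]
gripper_width: 0.388
[ 430.04913308 -245.68939507  130.52686525] [[ 0.0403  0.9992 -0.0068]
 [ 0.9992 -0.0403  0.0068]
 [ 0.0065 -0.007  -1.    ]] [-0.07518124  3.04630612  6.76476324] 0.38753351329819435
[-0.003275    0.0325851  -0.00372358]
```

```bash
python3 -m pendant '0.02 0 .007 -.001 0 0 0;0.02 0 .015 -.002 0 0 0;0.02 0 .023 -.003 0 0 0;0.02 0 .031 -.0035 0 0 0;0.02 0 .0325 -.0035 0 0 0'
python3 - <<'E'
from h import *
from scipy.optimize import least_squares
pp,d,c=grab('side','side7.png'); P=cloud(d,c); s,p,M=st(); print(p,s['ft_force'],s['gripper_width'])
grab('top','top7.png')
cv2.imwrite('pics/s7c.png',cv2.resize(pp[180:320,250:400],None,fx=4,fy=4,interpolation=cv2.INTER_CUBIC))
E
```

```text
clock: 9.25
eef_pos: [461.4, -247.0, 135.6]
ee_rot: [-0.007, 0.721, 0.693, -0.002]
ft_force: [-10.0, 3.5, 15.4]
gripper_width: 0.389
[ 461.38299648 -247.0417384   135.62772611] [-9.47459853  3.93675574 13.15518056] 0.38552709023038223
```

View pics/s7c.png

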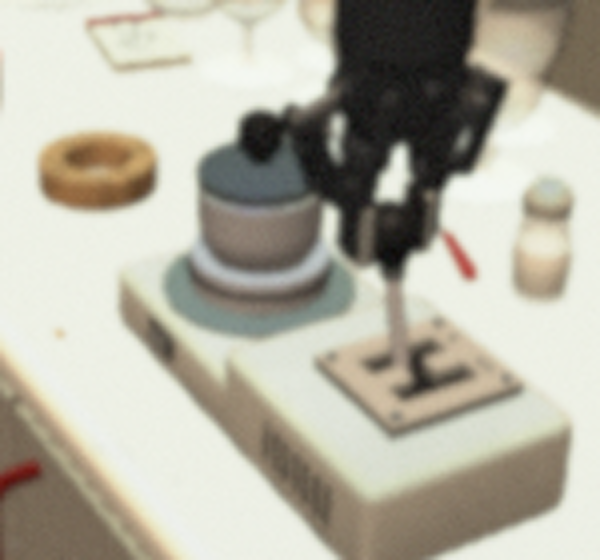

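The side crop shows the stem in the left lane at mid-slot (400,370), jar still seated. Crossing.

```bash
python3 -m pendant '0.02 -.003 .001 -.0005 0 0 0;0.02 -.008 .001 -.001 0 0 0;0.02 -.014 .001 -.002 0 0 0;0.02 -.020 .001 -.0025 0 0 0;0.02 -.020 .001 -.0025 0 0 0'
python3 - <<'E'
from h import *
s,p,M=st(); print(M.as_matrix().round(4)[:,1:],s['gripper_width'])
E
```

```text
clock: 9.77
eef_pos: [461.3, -267.7, 138.2]
ee_rot: [-0.007, 0.721, 0.693, -0.002]
ft_force: [-2.7, 1.1, 2.2]
gripper_width: 0.39
[[ 0.9991 -0.0128]
 [-0.0396  0.0075]
 [-0.0131 -0.9999]] 0.38959724391772366
```

Low forces, moving freely in the slot; continue to the right lane.

```bash
python3 -m pendant '0.02 -.008 0 -.0005 0 0 0;0.02 -.016 0 -.0005 0 0 0;0.02 -.024 0 0 0 0 0;0.02 -.032 0 .001 0 0 0;0.02 -.038 0 .002 0 0 0'
python3 -m pendant '0.02 -.002 0 .0005 0 0 0;0.02 -.004 0 .001 0 0 0;0.02 -.005 0 .001 0 0 0;0.02 -.005 0 .001 0 0 0;0.02 -.005 0 .001 0 0 0'
```

```text
clock: 10.18
eef_pos: [460.0, -307.0, 136.2]
ee_rot: [-0.007, 0.721, 0.693, -0.002]
ft_force: [-1.3, 3.1, 3.3]
gripper_width: 0.389
clock: 10.6
eef_pos: [459.8, -312.2, 135.3]
ee_rot: [-0.006, 0.721, 0.693, -0.002]
ft_force: [-2.2, -0.0, 1.0]
gripper_width: 0.388
```

```bash
python3 -m pendant '0.02 0 .004 0 0 0 0;0.02 0 .008 .0005 0 0 0;0.02 0 .013 .001 0 0 0;0.02 0 .018 .0015 0 0 0;0.02 0 .018 .0015 0 0 0'
```

```text
clock: 11.02
eef_pos: [477.7, -313.8, 134.8]
ee_rot: [-0.007, 0.72, 0.693, -0.004]
ft_force: [-6.1, 1.0, 10.0]
gripper_width: 0.389
```

```bash
python3 -m pendant '0.02 0 .004 .0005 0 0 0;0.02 0 .008 .001 0 0 0;0.02 0 .012 .002 0 0 0;0.02 0 .016 .003 0 0 0;0.02 0 .016 .003 0 0 0'
python3 -m pendant '0.02 0 .001 .0005 0 0 0;0.02 0 .002 .0005 0 0 0;0.02 0 .003 .001 0 0 0;0.02 0 .003 .001 0 0 0;0.02 0 .003 .001 0 0 0'
```

```text
clock: 11.43
eef_pos: [494.1, -315.0, 132.4]
ee_rot: [-0.006, 0.72, 0.694, -0.005]
ft_force: [-4.1, -0.0, 6.4]
gripper_width: 0.387
clock: 11.85
eef_pos: [496.2, -315.5, 131.9]
ee_rot: [-0.008, 0.719, 0.695, -0.007]
ft_force: [-6.5, 0.1, 7.4]
gripper_width: 0.388
```

```bash
python3 -m pendant '0.02 0 .001 0 0 0 0;0.02 0 .002 .0003 0 0 0;0.02 0 .003 .0005 0 0 0;0.02 0 .003 .0005 0 0 0;0.02 0 .003 .0005 0 0 0'
python3 - <<'E'
from h import *
from scipy.optimize import least_squares
pp,d,c=grab('side','side8.png'); P=cloud(d,c)
q=P[(np.hypot(P[...,0]-499,P[...,1]+312)<32)&(P[...,2]>128)&(P[...,2]<150)&(pp.max(2)<45)]
print(len(q), q.mean(0))
cv2.imwrite('pics/s8c.png',cv2.resize(pp[180:320,250:400],None,fx=4,fy=4,interpolation=cv2.INTER_CUBIC))
E
```

```text
clock: 12.27
eef_pos: [497.7, -315.7, 131.5]
ee_rot: [-0.01, 0.719, 0.695, -0.009]
ft_force: [-8.4, -0.4, 7.3]
gripper_width: 0.388
31 [ 497.70245211 -325.38082764  145.47240574]
```

View pics/s8c.png

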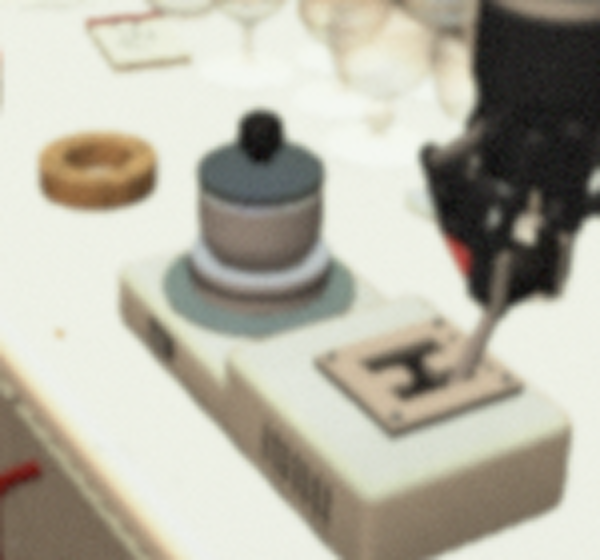

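The lever is at the right-far end of the H (stem at (465,375)). Release and rise.

```bash
python3 -m pendant '0.045 0 0 0 0 0 0;0.06 0 0 0 0 0 0;0.07 0 0 0 0 0 0;0.07 0 0 0 0 0 0;0.07 0 0 0 0 0 0'
python3 -m pendant '0.07 0 0 -.02 0 0 0;0.07 0 0 -.04 0 0 0;0.07 0 0 -.06 0 0 0;0.07 0 0 -.08 0 0 0;0.07 0 0 -.08 0 0 0'
python3 - <<'E'
from h import *
from scipy.optimize import least_squares
for n in('side','wrist'):
    pp,d,c=grab(n,n+'9.png'); P=cloud(d,c)
    q=P[(np.hypot(P[...,0]-500,P[...,1]+312)<35)&(P[...,2]>135)&(P[...,2]<180)]
    f=least_squares(lambda a:np.linalg.norm(q-a,axis=1)-18,[500,-312,148],loss='soft_l1'); print(n,len(q),'ball',f.x,np.abs(f.fun).mean())
    x=f.x-[464,-281.1,6]; xm=.9994*x[0]-.033*x[1]; ym=.033*x[0]+.9994*x[1]; print('s',np.arcsin(xm/150),np.arctan2(xm,np.hypot(ym,x[2])),'c',np.arctan2(ym,x[2]))
pp,d,c=load('side9.png'); P=cloud(d,c)
q=P[(np.hypot(P[...,0]-459,P[...,1]+123)<50)&(P[...,2]>86)&(P[...,2]<130)]
f=least_squares(lambda a:np.where(q[:,2]>a[2],np.hypot(q[:,0]-a[0],q[:,1]-a[1]),np.linalg.norm(q-a,axis=1))-40,[458,-122,115],loss='soft_l1'); print('jar',f.x)
cv2.imwrite('pics/s9c.png',cv2.resize(pp[180:320,250:400],None,fx=4,fy=4,interpolation=cv2.INTER_CUBIC))
E
```

```text
clock: 12.73
eef_pos: [498.0, -315.6, 131.4]
ee_rot: [-0.009, 0.719, 0.695, -0.009]
ft_force: [0.8, 0.4, 0.2]
gripper_width: 0.821
clock: 13.15
eef_pos: [502.2, -317.4, 216.3]
ee_rot: [-0.005, 0.719, 0.695, -0.009]
ft_force: [0.3, -0.5, 1.1]
gripper_width: 0.818
side 233 ball [ 499.27256395 -311.76772525  149.47179944] 0.8003600322947078
s 0.2441753674952336 0.24270180838570202 c -0.20269092523054888
wrist 1865 ball [ 498.03562353 -311.66493496  147.48337974] 0.36212970632761504
s 0.23566771919588256 0.23777708272816003 c -0.20504119547909508
jar [ 459.76531309 -121.50506407  104.55671961]
```

View pics/s9c.png

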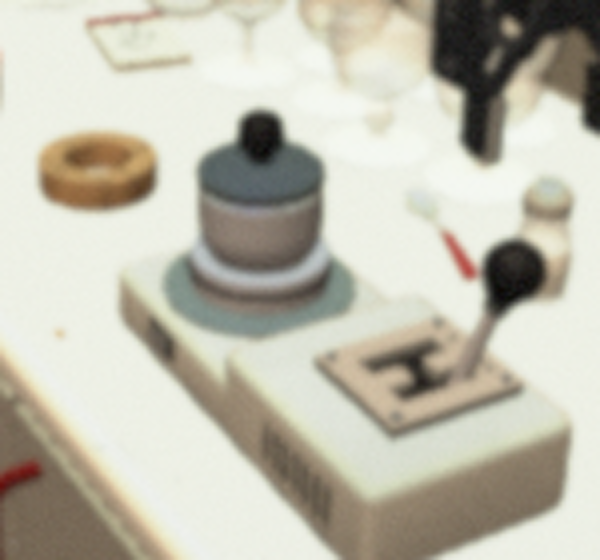

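The picture shows the lever at the right-far end and the jar seated, with nothing touching either. Handing in.

```bash
python3 -c "
from cell import finish_job; print(finish_job())"
```

```text
the job is handed in; nothing more can be done
None
```

I took the grey jar by its knob out of the cork ring, set it down in the drive ring under force control, and let go. I then gripped the lever ball, took it across the neutral slot to fast forward, released it and backed off. I handed the job in at about 13.3 s on the robot's clock; no verdict came back.

**Jar:** it stands upright in the picture. Its fitted half-ball centre is about 1.5 mm from the fitted ring axis and 23.4 mm above the fitted rim; the seated height is 24 mm.

**Lever:** the ball fits gave lever_shift about 0.244 rad (side camera) and 0.236–0.238 rad (wrist camera), and lever_cross about -0.20 rad. All are inside the limits.

**Other things:** the gripper hung clear with near-zero force. The teaspoon, shaker and notes look unmoved in the last side views. I did not measure them, and the clip jar was outside those crops.

**Disagreements:** the cameras differed by up to 5 mm in y on simple circle fits. They also read about 2.5–3.5 mm more in x than the arm did, so I positioned the jar and ring relative to each other within one camera view.

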